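# Snap the sealing cap onto a suction canister

## Task

Close the suction canister on the trolley: pick up the larger of the two loose snap caps and press it straight down onto the wide stud on the canister's lid until it clicks, then keep pressing so that the sealing ring under it stays squeezed by more than half its travel. Finish while still holding the cap and pressing it down; do not let go. Leave the smaller cap and everything else where they are.

Things in the scene. Friction and masses are not known exactly. Their poses are not given: they have to be found in the camera images.
- wide_cap: The larger loose snap cap, white plastic, 51 mm tall, 30 g, open side down. Ribbed skirt 42 mm in diameter, 27 mm high, flat shoulder on top; on it a round grip knob 22 mm in diameter, 24 mm high (27 to 51 mm above the underside). Below: a rounded lip with a 25 mm bore in the lowest 5 mm, wider above, 23 mm deep. Origin: centre of the underside; z up along its axis.
- narrow_cap: The smaller loose snap cap, same shape and white plastic, 36 mm tall, skirt 28 mm in diameter. Does not fit the wide stud; leave it. Origin: centre of the underside. The two caps may stand in each other's place.
- canister: Suction canister fixed to the trolley: grey foot 120 mm in diameter, clear jar, white lid, lid top 88 mm above the trolley. On the lid: the wide stud (14 mm from the axis, towards the canister's -x) and a thin plain spigot (34 mm from the axis towards +x, its top 108 mm above the trolley). Origin: centre of the foot's underside; z up.
- port (a point): Centre of the wide stud at the level of the free top of its sealing ring, 104 mm above the trolley; z up. The cap's lip meets the stud's balls with its underside about 8 mm above this point; pushing on takes about 8 to 10 N, until at about 3 mm the resistance drops (the click) and the cap is drawn down to the ring, where it stays 1 to 2 mm below this point.
- stud_tip (a point): Centre of the top of the wide stud, 16 mm above the port point. The stud is white, 20 mm in diameter, tapered to 11 mm at the top; four sprung steel balls stand out of it to a diameter of 29 mm, centred 10.3 mm below this point.
- seal (a joint): Squeeze of the black sprung sealing ring (41 mm in diameter) round the foot of the stud, in m: 0 free, 0.001 to 0.002 under a snapped cap that is not pressed, 0.006 at its stop. It takes 2 N per mm (12 N at the stop), growing as the cap is pressed down.
- vial_blue: Bystander: injection vial 22 mm in diameter, 47 mm tall, standing. Origin: centre of its underside.
- vial_red: Bystander: injection vial 22 mm in diameter, 41 mm tall, standing. Origin: centre of its underside.
- tape_roll: Bystander: roll of tape lying flat, 40 mm in diameter, 13 mm high. Origin: centre of its underside.
- forceps: Bystander: steel forceps lying flat, 126 mm long, 9 mm high. Origin: centre of the underside.
- handset: Bystander: black phone lying flat, 166 x 80 x 14 mm. Origin: centre of the underside.
There are look-alikes about, which are no part of the job. Leave any yellow look-alike of the wide_cap alone. What is shaped like the canister but red is not meant.

How it is judged:
On the way, in this order (a step that is already met when the one before it is completed fails the run):
1. the larger cap is lifted clear of the trolley (height (world z) of wide_cap above 0.05 m and contact force between the fingers and wide_cap above 0.5 N), for 0.2 s.
2. the larger cap is snapped past the balls of the wide stud and pressed on, squeezing the sealing ring (z of wide_cap in the frame of port below 0.001 m and horizontal distance between wide_cap and port below 0.004 m and angle between wide_cap's own z axis and vertical below 0.12 rad and value of joint seal above 0.003 m and contact force between the fingers and wide_cap above 3 N), for 0.5 s.
At the end, for the whole second after the job is handed in: The larger cap sits snapped on the wide stud (underside at most 1 mm above the free sealing ring, within 4 mm of the stud's axis and 0.12 rad of upright), at rest; the fingers still press on it (over 3 N) and the sealing ring stays squeezed by over 3 mm (all of step 2 and linear speed of wide_cap below 0.02 m/s); the arm keeps its last pose, push and grip.
It fails at once if the smaller cap or another bystander is shifted by more than 30 mm (distance of any of narrow_cap, vial_blue, vial_red, forceps from where it was at the start of the episode above 0.03 m).
It fails at once if a vial or the smaller cap is tipped over (angle between any of vial_blue, vial_red, narrow_cap's own z axis and vertical above 0.6 rad).
It also fails if it takes over 38 s, if anything falls off the work surface, if the arm or the gripper's body presses on something with over 40 N, if the wrist force passes 120 N, or if a joint passes its speed limit or range.

## Robot

A 6-joint arm with a two-finger parallel gripper is mounted at the origin on a cart in front of the work surface, level with it; the furniture and walls round the work are solid. World frame = base frame: x ahead of the robot, y to its left, z up, the work surface at z = 0. Lengths are in m, angles in rad, forces in N, time in s.
With the tool pointing down it reaches from about 0.425 to 0.95 m from the base axis. Payload 3.5 kg.
Tool frame: the origin (TCP) lies midway between the tips of the shut fingers; the grasp point (between the pads) lies 19 mm behind it; z points along the fingers, y is the line along which they close (so a half turn about z gives the same grasp; the last joint's range is limited). The gripper opens to 85 mm and grips with 20 to 120 N. Pads are 22 mm wide; open, the fingers measure 114 mm over their backs; the gripper's body (76 mm by 85 mm) begins 54 mm behind the grasp point. The pads swing forward as they close: fully open they stand 13 mm farther back than shut.
Start: joints at [-1.368, 0.286, 1.577, -0, 1.279, -0.15], TCP at [0.233, -0.633, 0.231] pointing down, gripper open.
Joint ranges: [-2.77, 2.77], [-0.9, 2.22], [0.21, 2.48], [-1.53, 4.67], [0.24, 2.81], [-2.84, 2.84]. Speed limits (rad/s): [2.79, 2.79, 3.14, 3.14, 3.14, 3.14].

## Interface

Orientations are given as a unit quaternion [x, y, z, w].
In Python, from plant import ctrl gives the robot as it stands.
- The arm moves only by the tool arm_command, never from a script. Its argument "steps" is one flat list of numbers, 5 for each row, row after row: the opening in per cent of the stroke, from 0 (shut) to 100 (fully open), then the shift along the tool's x, y, z each as a share of 25 mm, from -1 to 1, then the turn about the tool's z as a share of 0.1 rad, from -1 to 1. In form: [grip, tx, ty, tz, spin, grip, tx, ty, tz, spin, ...]. A call has 1 to 8 rows; each row shifts and turns the commanded pose from where the row before left it, along the tool's axes as they then stand; what a row does not reach is not made up. A row lasts 1/12 s, in which the tool goes at most 41.7 mm and 7.16 degrees, less where a joint would pass 70% of its speed; a pose out of reach is approached as far as the arm can. A call with a number of a shift or a turn outside -1 to 1 is refused whole. A call with a gripper value outside its range is refused whole. The fingers move at their own pace and stop on an object; "squeeze" is the grip in N (left out, the last holds). Time passes only in rows, so rows that do not move let the fingers close. It gives the time, the measured TCP pose, the force, the opening and the grip force at its end, in the units of the state.
- ctrl.get_state(): the state, without advancing time (a new reading comes with each control period).
- ctrl.read_camera(name): name is "scene" or "top" or "wrist"; returns the picture (384x512x3 uint8, red, green, blue); there is no depth.
- ctrl.camera_model(name): a dict with "intrinsics" (3x3 intrinsics, pixels), "rvec" (rotation vector, rad) and "tvec" (3), from world to camera coordinates, as OpenCV has them. Camera axes: x right, y down, z forward; pixel columns grow to the right and rows downward; lengths in m; the calibration is good to about 2 mm. A picture is of the moment at which its call begins: read the wrist's pose just before it. camera_model takes no time and is no camera call; for the wrist camera it gives the pose at the moment of the call.
- ctrl.sign_off(): hands the job in; it is judged then, once.
The state is a dict: "time": time; "qpos": joint angles; "dq": joint speeds; "joint_efforts": joint torques, N m; "eef_pos": TCP position; "tcp_rot": TCP orientation; "contact_force": force on the tool from outside, world axes, zero at the start; "wrist_torque": the same for the moment, N m; "opening": opening from 0.0 (shut) to 1.0 (fully open); "finger_force": force on a finger pad.
Only numpy, scipy, OpenCV 4.12 (cv2) and the standard library are available. Lean on these libraries where they do the work, as an engineer would, in place of code of your own. Each camera call takes 0.05 s, during which the arm holds its last target. There are 200 camera calls.

## Working session

There is one attempt and no reset: what is moved stays moved. The work goes in short steps, Python scripts to look and compute and a tool call to move; the robot and the scene stay as the last step left them, time stands still between calls to the robot, and variables do not carry over. Pictures are saved under pics/ and viewed, at most 10 in all, crops included, and the job is handed in when it is done.

Besides the shell and the picture viewer there is one more tool, called after ">>>" in YAML: its name, and indented under it one key for each argument. arm_command: Moves the arm, as the interface text tells. Its arguments: {"type":"object","properties":{"steps":{"type":"array","items":{"type":"number"}},"squeeze":{"type":"number"}},"required":["steps"]}

```bash
mkdir -p pics; cat > h.py <<'E'
import numpy as np, cv2
from plant import ctrl
def cam(n):
    m=ctrl.camera_model(n); K=np.array(m["intrinsics"],float); R=cv2.Rodrigues(np.array(m["rvec"],float))[0]; t=np.array(m["tvec"],float).ravel()
    return K,R,t
def shot(n,f=None):
    c=cam(n); im=np.asarray(ctrl.read_camera(n))[:,:,::-1].copy()
    if f: cv2.imwrite("pics/"+f,im)
    return im,c
def ray(c,u,v):
    K,R,t=c; d=R.T@np.linalg.solve(K,[u,v,1.]); return -R.T@t,d
def onz(c,u,v,z):
    o,d=ray(c,u,v); return o+d*(z-o[2])/d[2]
def proj(c,p):
    K,R,t=c; q=K@(R@np.array(p,float)+t); return q[:2]/q[2]
def tri(c1,p1,c2,p2):
    o1,d1=ray(c1,*p1); o2,d2=ray(c2,*p2); s=np.linalg.lstsq(np.c_[d1,-d2],o2-o1,rcond=None)[0]
    a,b=o1+s[0]*d1,o2+s[1]*d2; return (a+b)/2,np.linalg.norm(a-b)
E
python3 - <<'E'
from h import *
a,c=shot("scene","s1.png"); b,c2=shot("top","t1.png")
for n,x in (("scene",c),("top",c2)): print(n,x[0].tolist(),-x[1].T@x[2], x[1][2])
w=np.vstack([a,b]); 
print(ctrl.get_state())
E
```

```text
scene [[398.8117047735689, 0.0, 257.6752520699491], [0.0, 398.8117047735689, 189.0101370536588], [0.0, 0.0, 1.0]] [-0.16663995  0.5084743   0.51693256] [ 0.77012476 -0.46117518 -0.44071   ]
top [[384.0494291983213, 0.0, 254.80997004950544], [0.0, 384.0494291983213, 191.72865417727198], [0.0, 0.0, 1.0]] [0.38164095 0.06837769 1.17241554] [ 0.15911742 -0.02056929 -0.98704536]
{'time': 0.1, 'qpos': array([-1.36799616e+00,  2.87141495e-01,  1.57804753e+00,  1.24158526e-05,
        1.27858087e+00, -1.50005051e-01]), 'dq': array([-2.40291657e-04, -2.91786225e-03, -3.18794653e-03,  1.14676712e-06,
        1.30726109e-03, -5.84926505e-06]), 'joint_efforts': array([ 6.60789683e-04, -4.07298231e+01, -2.93698686e+01, -1.61101379e-04,
        3.41009872e-03,  1.30828698e-05]), 'eef_pos': array([ 0.23313985, -0.6328245 ,  0.23003337]), 'tcp_rot': array([ 9.84481097e-01,  1.75487280e-01, -2.27928057e-05, -1.08839659e-03]), 'contact_force': array([-0.37701102,  0.59747092,  0.63635219]), 'wrist_torque': array([-0.0550636 ,  0.02640051, -0.02383326]), 'finger_force': 0.0, 'opening': 0.9980769582167853}
```

View pics/s1.png

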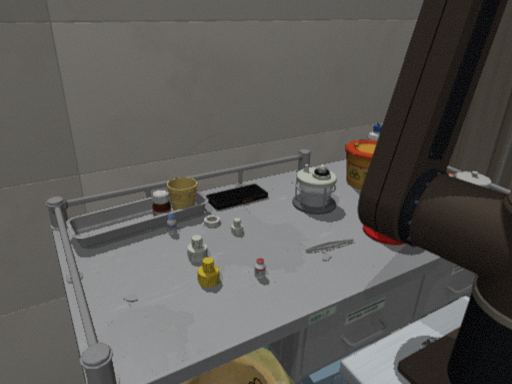

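View pics/t1.png

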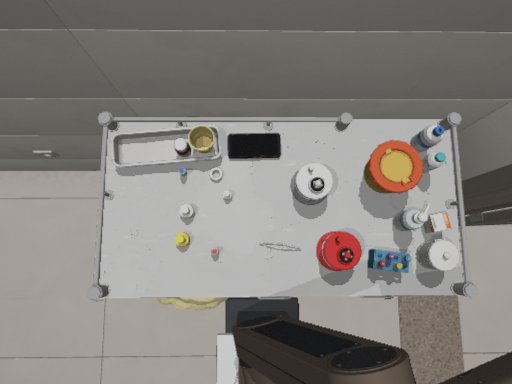

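The scene picture shows three cap shapes: a white one at (198,248), a smaller white one at (237,227) and a yellow look-alike at (208,272). In the top view they are at (187,211), (228,195) and (182,240). The white canister is at scene (316,188) / top (314,183), and the red look-alike is at top (340,250). I choose the white cap at scene (198,248), and will check it in a close crop.

```bash
python3 - <<'E'
from h import *
a=cv2.imread("pics/s1.png"); b=cv2.imread("pics/t1.png")
z=lambda im,u,v,w=33,h=25:cv2.resize(im[v-h:v+h,u-w:u+w],(396,300),interpolation=cv2.INTER_CUBIC)
cv2.imwrite("pics/m1.png",np.vstack([np.hstack([z(a,215,245),z(a,317,185)]),np.hstack([z(b,205,205),z(b,314,183)])]))
cs,ct=cam("scene"),cam("top")
# white caps: bright low-saturation blobs in windows
for n,im,c,ws in (("scene",a,cs,[(185,232,212,264),(228,215,246,237)]),("top",b,ct,[(176,200,198,222),(219,186,236,203)])):
    for (x0,y0,x1,y1) in ws:
        p=im[y0:y1,x0:x1]; g=p.min(2).astype(float); bg=np.median(np.r_[g[0],g[-1]]); s=p.max(2).astype(int)-p.min(2)
        ys,xs=np.where(g>bg+18); print(n,bg,g.max(),len(xs),xs.min()+x0,xs.max()+x0,ys.min()+y0,ys.max()+y0,xs.mean()+x0,ys.mean()+y0)
for p,q in (((198,240),(187,211)),((237,222),(228,195)),((321,171),(317,184))): print(tri(cs,p,ct,q))
E
```

```text
scene 141.0 172.0 57 188 205 235 251 193.91228070175438 242.12280701754386
scene 139.0 169.0 12 232 239 218 227 235.66666666666666 220.75
top 183.0 202.0 16 182 191 205 213 185.125 208.9375Traceback (most recent call last):
  File "<stdin>", line 10, in <module>
    return umr_minimum(a, axis, None, out, keepdims, initial, where)
ValueError: zero-size array to reduction operation minimum which has no identity
```

View pics/m1.png

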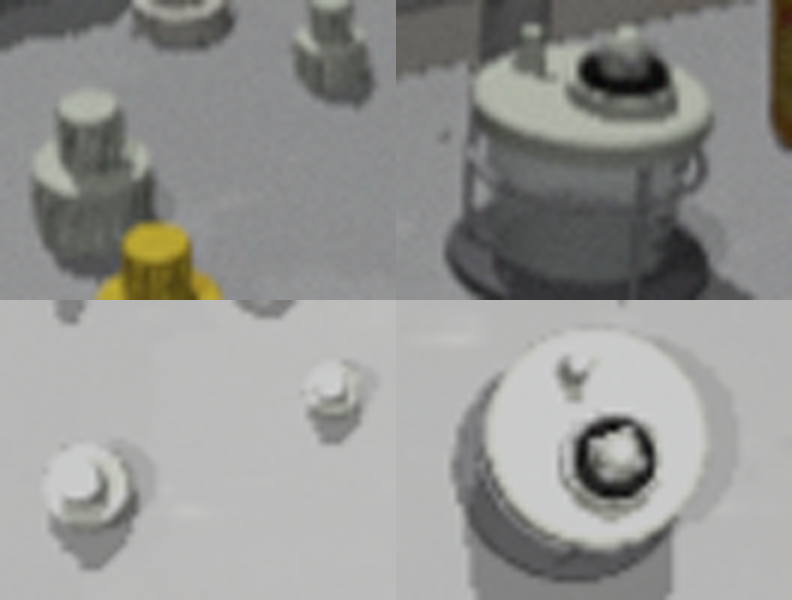

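The crop shows the larger white cap with its knob top at scene (196.7,237.2) / top (185.2,209.7). The small cap and the yellow cap are clearly different things. The stud and black ring sit on the white canister, with the ring at scene (321.8,172) / top (317.3,184.3).

```bash
python3 - <<'E'
from h import *
cs,ct=cam("scene"),cam("top")
for n,p,q,z in (("knob",(196.7,237.2),(185.2,209.7),.051),("shoulder",(197.3,248),(186.7,211),.027),("ring",(321.8,172),(317.3,184.3),.104),("spigot",(372.5-284+284-0,165),(310.3,170.5),.108),("small",(237,220),(227.2,195),.036),("yellow",(208,261),(181.5,239.5),.051)):
    print(n,tri(cs,p,ct,q),onz(cs,*p,z),onz(ct,*q,z))
cw=cam("wrist"); s=ctrl.get_state(); R=cv2.Rodrigues(cw[1])[0]
print("wrist",cw[0].tolist(),-cw[1].T@cw[2],s["eef_pos"]); print(cw[1])
from scipy.spatial.transform import Rotation as Ro
T=Ro.from_quat(s["tcp_rot"]).as_matrix(); print(T); print(T.T@(-cw[1].T@cw[2]-s["eef_pos"]))
E
```

```text
knob (array([0.51017729, 0.24993498, 0.04849182]), np.float64(0.0012399515951865404)) [0.50701003 0.25178769 0.051     ] [0.50959067 0.24897531 0.051     ]
shoulder (array([0.5094281 , 0.249888  , 0.02133948]), np.float64(0.0015996003484864115)) [0.50227762 0.25344773 0.027     ] [0.50841169 0.24828412 0.027     ]
ring (array([ 0.57614109, -0.13227132,  0.09776185]), np.float64(0.000507427964536003)) [ 0.56523626 -0.12253453  0.104     ] [ 0.57485077 -0.13130065  0.104     ]
spigot (array([ 0.54323615, -0.15868581,  0.14284159]), np.float64(0.1643111112580226)) [ 0.53294413 -0.26992495  0.108     ] [ 0.6140036  -0.11183941  0.108     ]
small (array([0.55629394, 0.12862272, 0.03310212]), np.float64(0.002755034268013957)) [0.55293438 0.13191939 0.036     ] [0.55510418 0.12730256 0.036     ]
yellow (array([0.42428083, 0.26031664, 0.04588827]), np.float64(0.004189872811186288)) [0.41930091 0.2646116  0.051     ] [0.4230599  0.25759851 0.051     ]
wrist [[282.70007014355764, 0.0, 257.0270600395059], [0.0, 282.70007014355764, 189.07366907291325], [0.0, 0.0, 1.0]] [ 0.2964816  -0.61023451  0.37231922] [ 0.23313985 -0.6328245   0.23003337]
[[ 0.34491268 -0.93863398 -0.00121939]
 [-0.9047316  -0.33280027  0.26590357]
 [-0.24999194 -0.09061029 -0.96399886]]
[[ 9.38408428e-01  3.45527770e-01 -4.26877688e-04]
 [ 3.45527869e-01 -9.38406060e-01  2.13501205e-03]
 [ 3.37121343e-04 -2.15101144e-03 -9.99997630e-01]]
[ 0.06729387  0.00038169 -0.14226432]
```

>>> arm_command:
  steps: [100, 0.7, -1, -0.25, 0, 100, 0.7, -1, -0.25, 0, 100, 0.7, -1, -0.25, 0, 100, 0.7, -1, -0.25, 0, 100, 0.7, -1, -0.25, 0, 100, 0.7, -1, -0.25, 0, 100, 0.7, -1, -0.25, 0, 100, 0.7, -1, -0.25, 0]
  squeeze: 40

```text
time: 0.77
eef_pos: [0.2956, -0.3956, 0.281]
tcp_rot: [0.985, 0.175, -0.0, -0.001]
contact_force: [0.2, -0.7, 0.4]
opening: 1.005
finger_force: 0.0
```

>>> arm_command:
  steps: [70, 1, -0.95, 0, 0, 70, 1, -0.95, 0, 0, 70, 1, -0.95, 0, 0, 70, 1, -0.95, 0, 0, 70, 1, -0.95, 0, 0, 70, 1, -0.95, 0, 0, 70, 1, -0.95, 0, 0, 70, 1, -0.95, 0, 0]

```text
time: 1.43
eef_pos: [0.4177, -0.1481, 0.281]
tcp_rot: [0.985, 0.175, -0.0, -0.0]
contact_force: [0.1, 0.0, -0.6]
opening: 0.699
finger_force: 0.0
```

>>> arm_command:
  steps: [70, 0.65, -1, 0, 0, 70, 0.65, -1, 0, 0, 70, 0.65, -1, 0, 0, 70, 0.65, -1, 0, 0, 70, 0.65, -1, 0, 0, 70, 0.65, -1, 0, 0, 70, 0.65, -1, 0, 0, 70, 0.65, -1, 0, 0]

```text
time: 2.1
eef_pos: [0.4702, 0.0843, 0.2809]
tcp_rot: [0.984, 0.176, -0.0, -0.0]
contact_force: [1.0, -0.1, 0.2]
opening: 0.698
finger_force: 0.0
```

>>> arm_command:
  steps: [70, 0.6, -0.95, 0.6, 0, 70, 0.6, -0.95, 0.6, 0, 70, 0.6, -0.95, 0.6, 0, 70, 0.6, -0.95, 0.6, 0, 70, 0.6, -0.95, 0.6, 0, 70, 0.6, -0.9, 0.6, 0, 70, 0, 0, 0, 0, 70, 0, 0, 0, 0]

```text
time: 2.77
eef_pos: [0.5049, 0.247, 0.1893]
tcp_rot: [0.984, 0.177, -0.002, 0.0]
contact_force: [0.1, -0.3, 0.6]
opening: 0.698
finger_force: 0.0
```

```bash
python3 - <<'E'
from h import *
s=ctrl.get_state(); a,c=shot("wrist","w1.png"); print(s["eef_pos"],s["tcp_rot"]); np.save("w1.npy",np.c_[c[0],c[1],c[2]])
for p in ((.509,.249,.051),(.509,.249,.027)): print(proj(c,p))
E
```

```text
[0.50492245 0.24703739 0.18925512] [ 9.84270776e-01  1.76654130e-01 -2.06273365e-03  3.22068450e-04]
[256.01361306 174.60284176]
[256.07080237 169.76736367]
```

View pics/w1.png

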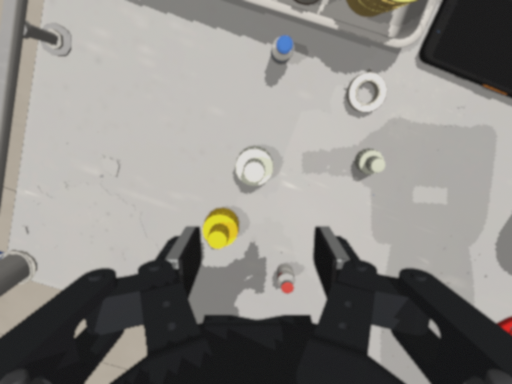

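The wrist view shows the white cap, with its knob at about (254,172) and skirt centre at (253,167). The yellow cap is at (219,231) and the red vial at (287,280), both outside the fingers' landing area. Next I refine the cap position.

```bash
python3 - <<'E'
from h import *
a=cv2.imread("pics/w1.png"); m=np.load("w1.npy"); c=(m[:,:3],m[:,3:6],m[:,6])
g=a[140:200,225:285].min(2)
for th in (175,190,200,210,220,230):
    k=(g>th).astype(np.uint8); n,l,st,ce=cv2.connectedComponentsWithStats(k)
    i=1+np.argmax(st[1:,4]) if n>1 else 0; u=ce[i]+[225,140]
    print(th,st[i],u,onz(c,*u,.051)[:2],onz(c,*u,.027)[:2])
cv2.imwrite("pics/w1c.png",cv2.resize(a[140:200,225:285],(600,600),interpolation=cv2.INTER_CUBIC))
E
```

```text
175 [   0    0   60   60 2739] [253.86600949 169.76487769] [0.51294183 0.25276714] [0.50816367 0.25126866]
190 [ 11   9  36  35 786] [254.         165.99872774] [0.51661534 0.25397065] [0.5121518  0.25257525]
200 [ 11  10  34  26 291] [248.66323024 158.28865979] [0.52210758 0.26166415] [0.51811444 0.26092768]
210 [ 20  23  18  18 245] [253.67346939 171.51836735] [0.51117657 0.25232729] [0.50624721 0.25079114]
220 [   0    0   60   60 3600] [254.5 169.5] [0.51341992 0.25226052] [0.5086827  0.25071865]
230 [   0    0   60   60 3600] [254.5 169.5] [0.51341992 0.25226052] [0.5086827  0.25071865]
```

View pics/w1c.png

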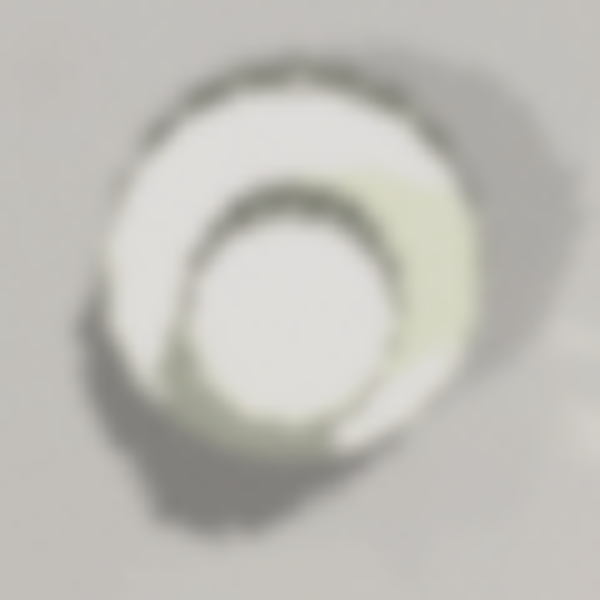

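The crop shows knob and skirt centred at (254.3,171.7) and (254.3,167.2). Both put the cap axis at about (0.511, 0.252), and the two overhead views agree to within 3 mm. Now I descend onto the knob with the tips just above the shoulder.

>>> arm_command:
  steps: [70, 0.27, -0.1, 1, 0, 70, 0, 0, 1, 0, 70, 0, 0, 1, 0, 70, 0, 0, 1, 0, 70, 0, 0, 1, 0, 70, 0, 0, 0.8, 0, 70, 0, 0, 0.5, 0, 70, 0, 0, 0, 0]

```text
time: 3.48
eef_pos: [0.5099, 0.2495, 0.0316]
tcp_rot: [0.985, 0.175, -0.002, 0.0]
contact_force: [0.2, -0.3, -1.4]
opening: 0.703
finger_force: 0.0
```

>>> arm_command:
  steps: [70, 0, 0, 0, 0, 15, 0, 0, 0, 0, 15, 0, 0, 0, 0, 15, 0, 0, 0, 0, 15, 0, 0, 0, 0, 15, 0, 0, 0, 0, 15, 0, 0, 0, 0, 15, 0, 0, 0, 0]
  squeeze: 50

```text
time: 4.15
eef_pos: [0.5127, 0.2512, 0.0352]
tcp_rot: [0.984, 0.176, 0.001, 0.0]
contact_force: [0.8, -0.2, 5.5]
opening: 0.235
finger_force: 48.7
```

>>> arm_command:
  steps: [10, 0, 0, -0.3, 0, 10, 0, 0, -1, 0, 10, 0, 0, -1, 0, 10, 0, 0, -1, 0, 10, 0, 0, -1, 0, 10, 0, 0, -1, 0, 10, 0, 0, -1, 0, 10, 0, 0, -1, 0]
  squeeze: 60

```text
time: 4.82
eef_pos: [0.5106, 0.2509, 0.217]
tcp_rot: [0.984, 0.176, -0.001, -0.0]
contact_force: [-0.9, -0.0, -1.8]
opening: 0.229
finger_force: 58.6
```

```bash
python3 - <<'E'
from h import *
s=ctrl.get_state(); print(s["eef_pos"],s["tcp_rot"],s["finger_force"],s["opening"])
a,c=shot("wrist"); p=s["eef_pos"]; print(proj(c,p),proj(c,p-[0,0,.03]))
b,cs=shot("scene"); q=proj(cs,p).astype(int); print(q)
y=max(q[1]-60,0);x=q[0]-60; z=cv2.resize(b[y:y+120,x:x+120],(400,400),interpolation=cv2.INTER_CUBIC)
cv2.imwrite("pics/h1.png",np.hstack([z,cv2.resize(a[184:384,156:356],(400,400),interpolation=cv2.INTER_CUBIC)]))
E
```

```text
[0.51063331 0.25094857 0.21697226] [ 9.84477521e-01  1.75508452e-01 -8.80915455e-04 -1.29967336e-04] 58.58051061630249 0.22886591426034122
[256.1547713  238.32302691] [256.27523053 218.23404427]
[192 163]
```

View pics/h1.png

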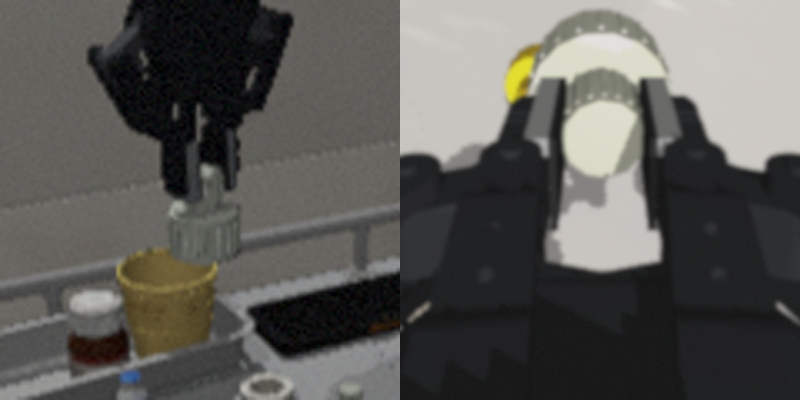

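The cap hangs upright, with its knob between the pads in both views (scene crop knob at about (210,190), wrist knob top at (602,137)). Now I carry it to just short of the canister so the wrist camera can see the stud.

>>> arm_command:
  steps: [10, -0.33, 0.95, -0.1, 0, 10, -0.33, 0.95, -0.1, 0, 10, -0.33, 0.95, -0.1, 0, 10, -0.33, 0.95, -0.1, 0, 10, -0.33, 0.95, -0.1, 0, 10, -0.33, 0.95, -0.1, 0, 10, -0.33, 0.95, -0.1, 0, 10, -0.33, 0.95, -0.1, 0]

```text
time: 5.58
eef_pos: [0.5141, 0.049, 0.2346]
tcp_rot: [0.984, 0.176, -0.001, -0.001]
contact_force: [-0.8, 0.2, -0.9]
opening: 0.226
finger_force: 58.6
```

>>> arm_command:
  steps: [10, -0.33, 1, 0, 0, 10, -0.33, 1, 0, 0, 10, -0.33, 1, 0, 0, 10, -0.33, 1, 0, 0, 10, -0.33, 1, 0, 0, 10, -0.33, 0.9, 0, 0, 10, -0.33, 0.7, 0, 0, 10, -0.33, 0.5, 0, 0]

```text
time: 6.25
eef_pos: [0.5138, -0.1407, 0.2344]
tcp_rot: [0.985, 0.175, -0.001, -0.001]
contact_force: [-0.7, 0.7, -0.3]
opening: 0.226
finger_force: 58.6
```

>>> arm_command:
  steps: [10, 0, 0, 0, 0, 10, 0, 0, 0, 0, 10, 0, 0, 0, 0]

```text
time: 6.5
eef_pos: [0.5142, -0.1387, 0.2352]
tcp_rot: [0.984, 0.176, -0.001, -0.001]
contact_force: [0.3, -0.5, 0.0]
opening: 0.226
finger_force: 58.6
```

```bash
python3 - <<'E'
from h import *
s=ctrl.get_state(); print(s["eef_pos"],s["tcp_rot"],s["finger_force"])
a,c=shot("wrist","w2.png"); np.save("w2.npy",np.c_[c[0],c[1],c[2]]); p=s["eef_pos"]; print(proj(c,p),proj(c,[.5755,-.1315,.104]),proj(c,[.5755,-.1315,.120]))
cv2.imwrite("pics/w2x.png",cv2.resize(a[:300,112:512],(800,600),interpolation=cv2.INTER_CUBIC))
E
```

```text
[ 0.51420646 -0.13868903  0.23519923] [ 9.84476678e-01  1.75511881e-01 -7.05171411e-04 -8.67118915e-04] 58.64516079425812
[256.15006304 238.30179858] [271.98668703 118.90061761] [272.89123851 119.40752453]
```

View pics/w2x.png

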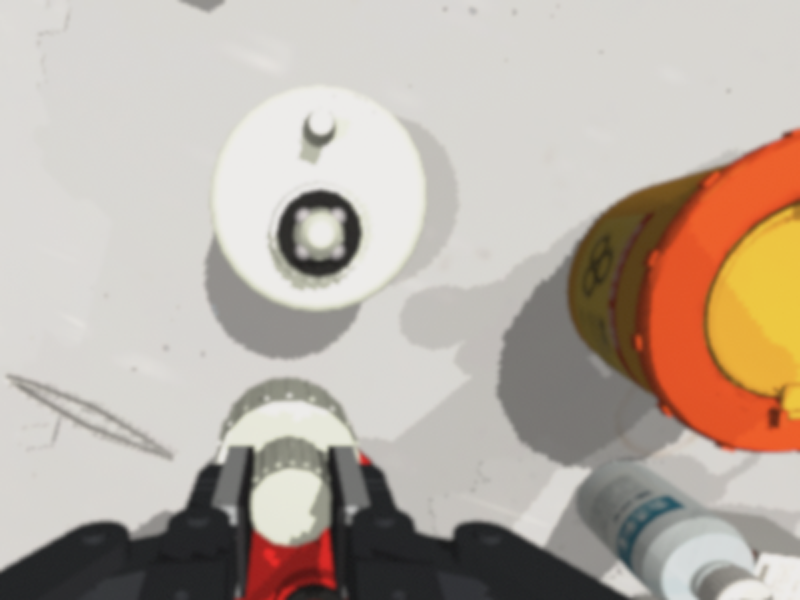

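The wrist view shows the black ring at crop (319,233), which is image (271.5,116.5). The stud and its four balls are centred in it, the held cap's knob top is at image (257,252), and the spigot is at (272,62). I measure these now.

```bash
python3 - <<'E'
from h import *
a=cv2.imread("pics/w2.png"); m=np.load("w2.npy"); c=(m[:,:3],m[:,3:6],m[:,6])
w=a[85:150,235:310].max(2); k=(w<85).astype(np.uint8)
cs,_=cv2.findContours(k,cv2.RETR_EXTERNAL,cv2.CHAIN_APPROX_NONE); q=max(cs,key=cv2.contourArea); e=cv2.fitEllipse(cv2.convexHull(q)); u=np.array(e[0])+[235,85]
print(u,e[1], "ring",onz(c,*u,.104)); 
print("expected ring px dia",41e-3*282.7/( (c[1]@[.576,-.131,.104]+c[2])[2]))
st=np.array([112+320/2,232/2]); print("stud tip",onz(c,*st,.120))
p=np.array([.51421,-.13869,.2352])
for z in (.016,.019): print("knob rel tcp",onz(c,257,252.5,p[2]+z)-p)
print("shoulder rel",onz(c,256.7,222,p[2]-.008)-p)
g=a[185:275,200:310].min(2); hull=None
for th in (190,205,215): 
  k=(g>th).astype(np.uint8); n,l,s,ce=cv2.connectedComponentsWithStats(k); print(th,[(x[:5].tolist(),(y+[200,185]).round(1).tolist()) for x,y in zip(s[1:],ce[1:]) if x[4]>150])
E
```

```text
[271.15980148 116.39496422] (39.67863464355469, 41.27728271484375) ring [ 0.57736066 -0.12995667  0.104     ]
expected ring px dia 43.69679642588376
stud tip [ 0.57795277 -0.12971492  0.12      ]
knob rel tcp [ 0.0001096  -0.00047263  0.016     ]
knob rel tcp [1.61705438e-03 7.78536119e-05 1.90000000e-02]
shoulder rel [ 0.00603945  0.00191642 -0.008     ]
190 [([0, 0, 110, 70, 3573], [249.3, 206.4]), ([39, 50, 33, 36, 908], [254.3, 251.6])]
205 [([0, 0, 110, 69, 2396], [246.6, 203.4]), ([22, 16, 66, 30, 920], [255.3, 212.5]), ([39, 50, 33, 36, 847], [254.2, 251.5])]
215 [([22, 16, 65, 29, 818], [255.4, 212.0]), ([40, 51, 31, 33, 747], [254.3, 251.0])]
```

>>> arm_command:
  steps: [10, 0.62, 0.13, 0, 0, 10, 0.62, 0.14, 0, 0, 10, 0.62, 0.13, 0, 0, 10, 0.62, 0.14, 0, 0, 10, 0, 0, 0.9, 0, 10, 0, 0, 0.9, 0, 10, 0, 0, 0.9, 0, 10, 0, 0, 0, 0]
  squeeze: 80

```text
time: 7.22
eef_pos: [0.5745, -0.1281, 0.1629]
tcp_rot: [0.984, 0.176, -0.004, -0.003]
contact_force: [-0.1, -0.1, -1.2]
opening: 0.22
finger_force: 78.3
```

>>> arm_command:
  steps: [10, 0, 0, 0, 0, 10, 0, 0, 0, 0]

```text
time: 7.38
eef_pos: [0.5783, -0.1303, 0.1701]
tcp_rot: [0.984, 0.176, 0.001, 0.0]
contact_force: [0.1, -0.0, -0.4]
opening: 0.224
finger_force: 78.3
```

```bash
python3 - <<'E'
from h import *
s=ctrl.get_state(); print(s["eef_pos"],s["contact_force"])
b,cs=shot("scene"); a,c=shot("wrist"); x,y=280,120
for p in ([.5773,-.1299,.104],s["eef_pos"]-[0,0,.035]): print((proj(cs,p)-[x,y])*5, proj(c,p))
cv2.imwrite("pics/f1.png",np.hstack([cv2.resize(b[y:y+80,x:x+80],(400,400),interpolation=cv2.INTER_CUBIC),cv2.resize(a[150:310,176:336],(400,400))]))
E
```

```text
[ 0.57826477 -0.13034596  0.17011396] [ 0.09423391 -0.00121901 -0.40191891]
[205.6895037  249.20242541] [254.60471267 202.31587315]
[210.9294015  193.41284816] [255.48083511 215.58920882]
```

View pics/f1.png

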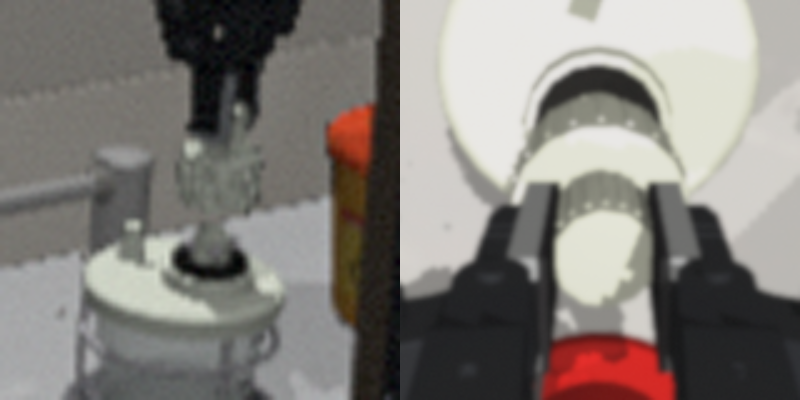

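The cap hangs upright over the stud in both views: skirt centre scene crop (221,185) above the ring at (212,262), and ring and skirt share column 600 in the wrist crop. I lower it gently, watching the force.

>>> arm_command:
  steps: [10, -0.04, 0, 0.4, 0, 10, 0, 0, 0.3, 0, 10, 0, 0, 0.1, 0, 10, 0, 0, 0, 0, 10, 0, 0, 0, 0]

```text
time: 7.9
eef_pos: [0.5765, -0.1311, 0.1486]
tcp_rot: [0.984, 0.175, -0.0, -0.0]
contact_force: [-0.2, -0.3, 0.7]
opening: 0.22
finger_force: 78.7
```

>>> arm_command:
  steps: [10, 0, 0, 0.08, 0, 10, 0, 0, 0.08, 0, 10, 0, 0, 0.08, 0, 10, 0, 0, 0, 0, 10, 0, 0, 0, 0]

```text
time: 8.32
eef_pos: [0.5789, -0.1315, 0.146]
tcp_rot: [0.985, 0.175, 0.003, 0.001]
contact_force: [1.1, 1.2, 7.5]
opening: 0.223
finger_force: 79.7
```

Contact came at the predicted height, so I push on.

>>> arm_command:
  steps: [10, 0, 0, 0.08, 0, 10, 0, 0, 0.08, 0, 10, 0, 0, 0.08, 0, 10, 0, 0, 0, 0, 10, 0, 0, 0, 0]

```text
time: 8.73
eef_pos: [0.5774, -0.1308, 0.1369]
tcp_rot: [0.984, 0.175, 0.001, 0.0]
contact_force: [3.3, 1.9, 1.3]
opening: 0.219
finger_force: 78.7
```

The cap clicked: the force dropped and its underside is about 2 mm below the port. Now I squeeze the ring.

>>> arm_command:
  steps: [10, 0, 0, 0.08, 0, 10, 0, 0, 0.08, 0, 10, 0, 0, 0.04, 0, 10, 0, 0, 0, 0, 10, 0, 0, 0, 0, 10, 0, 0, 0, 0, 10, 0, 0, 0, 0]

```text
time: 9.32
eef_pos: [0.5779, -0.1309, 0.1342]
tcp_rot: [0.984, 0.175, 0.001, 0.0]
contact_force: [0.2, 3.8, 9.0]
opening: 0.222
finger_force: 79.4
```

>>> arm_command:
  steps: [10, 0, 0, 0.06, 0, 10, 0, 0, 0.04, 0, 10, 0, 0, 0, 0, 10, 0, 0, 0, 0, 10, 0, 0, 0, 0, 10, 0, 0, 0, 0, 10, 0, 0, 0, 0, 10, 0, 0, 0, 0]

```text
time: 9.98
eef_pos: [0.5782, -0.1308, 0.1331]
tcp_rot: [0.984, 0.175, 0.002, 0.0]
contact_force: [-0.7, 4.7, 13.7]
opening: 0.222
finger_force: 80.5
```

```bash
python3 - <<'E'
from h import *
b,cs=shot("scene"); s=ctrl.get_state(); print(s["eef_pos"],s["contact_force"],s["finger_force"],s["time"])
a,c=shot("wrist"); x,y=280,120
cv2.imwrite("pics/f2.png",np.hstack([cv2.resize(b[y:y+80,x:x+80],(400,400),interpolation=cv2.INTER_CUBIC),cv2.resize(a[150:310,176:336],(400,400))]))
E
```

```text
[ 0.57814318 -0.13081229  0.13308745] [-1.61240729  4.51866572 14.46589075] 80.47010064125061 10.0333
```

View pics/f2.png

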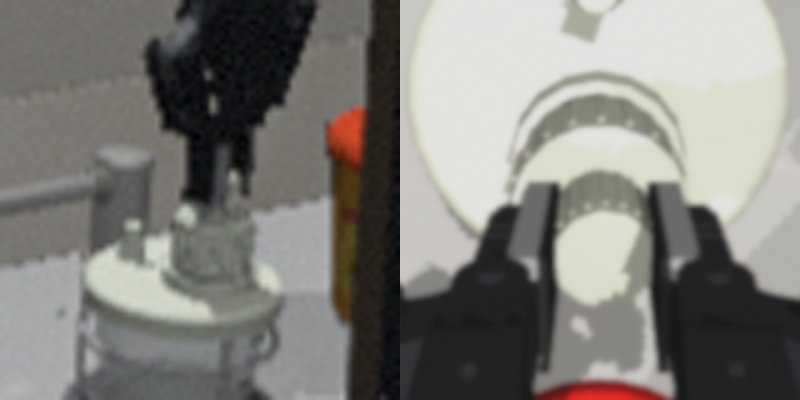

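The pictures show the cap seated upright over the ring (scene crop skirt at (213,255)) and still held between the pads. The push is about 14 N, against 12 N at the ring's stop, and the pose is steady, so I hand in.

```bash
python3 -c "
from plant import ctrl
print(ctrl.sign_off())"
```

```text
the job is handed in; nothing more can be done
None
```

The larger white cap clicked onto the wide stud of the white canister and was still gripped (80 N) and pressed down (about 14 N) at hand-in, around 10 s in; by those readings the sealing ring is near its stop, but the hand-in returned no verdict.

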